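Hold open the dust lid of the test-tile drawer

ROBOT

A 7-joint arm with a two-finger parallel gripper is mounted at the origin on the work surface. World frame = base frame: x ahead of the robot, y to its left, z up, the work surface at z = 0. Lengths are in m, angles in rad, forces in N, time in s.
With the tool pointing down it reaches from about 0.35 to 0.9 m from the base axis. Payload 19.9 kg.
Tool frame: the origin (TCP) lies midway between the tips of the shut fingers; the grasp point (between the pads) lies 19 mm behind it; z points along the fingers, y is the direction in which the jaws open and shut (so a half turn about z gives the same grasp; the last joint's range is limited). The gripper opens to 94 mm and grips with 3 to 60 N. Pads are 16 mm wide; open, the fingers measure 119 mm over their backs; the gripper's body (75 mm by 177 mm) begins 78 mm behind the grasp point.
Start: joints at [1.155, 0.417, -0.01, 1.614, 0.005, 1.111, -0.053], TCP at [0.229, -0.582, 0.205] pointing down, gripper open.
Joint ranges: [-2.81, 2.81], [-0.39, 2.02], [-1.27, 1.25], [0.06, 2.57], [-1.19, 4.33], [0.19, 2], [-2.82, 2.82]. Speed limits (rad/s): [1.89, 1.89, 2.39, 2.39, 3.01, 3.01, 3.01].

INTERFACE

Orientations are given as a unit quaternion [w, x, y, z].
In Python, from cell import get_state, read_camera, robot gives the robot as it stands. The module is installed in compiled form; this text tells all that it offers.
- The arm moves only by the tool move_arm, never from a script. Its argument "steps" is a list of rows, each an object with "xyz": the shift along the tool's x, y, z in mm, a list of three; "rotation": the turn, a rotation vector about the tool's x, y, z in rad, a list of three. A call has exactly 10 rows; each row is the pose to reach, as a shift and turn from the pose commanded when the call began, along the tool's axes at that moment; what a row does not reach only later rows make up. A row lasts 1/10 s, in which the tool goes at most 50 mm and 8.59 degrees, less where a joint would pass 70% of its speed; a pose out of reach is approached as far as the arm can. A call with a gripper value outside its range is refused whole. "jaw" is the finger opening in mm, from 0 to 94, set as the call begins (left out, the last holds). The fingers move at their own pace and stop on an object; the grip force is fixed at half the most. Time passes only in rows, so rows that repeat a pose let the fingers close, or fill a call up. It gives the time, the measured TCP pose, the force and the opening at its end, in the units of the state.
- get_state(): the state, without advancing time (a new reading comes with each control period).
- read_camera(name): name is "scene" or "top"; returns a dict with "color" (480x640x3 uint8, red, green, blue), "K" (3x3 intrinsics, pixels), "k1" (the pictures are not rectified: a ray, as slopes to the right and down, at radius r is drawn at 1 + k1 r^2 times it, then the intrinsics apply), "R" (3x3) and "t" (3): a world point X has camera coordinates R X + t. Camera axes: x right, y down, z forward; pixel columns grow to the right and rows downward; lengths in m; the calibration is good to about 2 mm. A picture is of the moment at which its call begins. There is no depth.
- robot.job_done(): hands the job in, once; it reports no verdict.
The state is a dict: "clock": time; "joint_positions": joint angles; "joint_velocities": joint speeds; "effort": joint torques, N m; "tool_pos": TCP position; "orientation": TCP orientation; "force": force on the tool from outside, world axes, zero at the start; "moment": the same for the moment, N m; "grip_width": finger opening in m.
Only numpy, scipy, OpenCV 4.12 (cv2) and the standard library are available. Lean on these libraries where they do the work, as an engineer would, in place of code of your own. Each camera call takes 0.05 s, during which the arm holds its last target. There are 200 camera calls.

TASK

Pull the drawer of the grey bench chest all the way out, then lift the hinged dust lid inside the drawer to 45 degrees (half-way to upright) so that the glaze test tiles under it can be reached. The lid falls shut by itself: finish with the gripper still holding it up at that angle, with the drawer still fully out, and leave the mug, the jar and the small bowl where they stand.

Things in the scene. Friction and masses are not known exactly. Their poses are not given: they have to be found in the camera images.
- chest: Grey metal bench chest, fixed on the table, 300 deep (x) x 260 wide (y) x 130 high, one drawer. Origin: at table height under the middle of its front; the drawer opens along its -x axis. Drawer front: white panel, 15 thick, outer face at the chest's x = 0 when shut, top edge 116 above the table; the drawer's side walls are 59 above the table.
- drawer (a joint): How far the drawer is pulled out along the chest's -x, in m: 0 shut, 0.18 fully out at its stop. It stays where it is left; It starts shut or up to 0.05 ajar; about 3 N of friction plus 6 N per m/s.
- drawer_handle (a point): Middle of the steel bar handle on the drawer front: level bar along the chest's y, 110 mm long, about 10 mm thick, its centre 35 mm in front of the panel (free gap about 30 mm) and 98 mm above the table. Its axes are those of the chest.
- lid: Plywood dust lid in the drawer, 150 x 222 x 6 mm, ~0.25 kg. Origin: middle of the steel bar on it (along y, 100 long, 10 thick), 35 above the lid, 55 from its free edge. Shut: axes as the chest's, origin 100 above the table, 65 behind the panel's inner face. Hinge line along its y at its x = +95, z = -41: the edge near the panel swings up towards the chest's +x, stop at 69 degrees. Falls shut.
- mug: Loose blue ceramic mug, 80 mm across, 95 mm high, standing beside the chest on its +y side; origin: centre of its underside. To be left alone.
- jar: Loose closed white glaze jar, 72 mm across, 90 mm high, standing beside the chest on its -y side; origin: centre of its underside. To be left alone.
- bowl: Small loose white ceramic bowl, 70 mm across, 40 mm high, standing on top of the chest (130 mm above the table); origin: centre of its underside. To be left alone.

How it is judged:
On the way, in this order (a step that is already met when the one before it is completed fails the run):
1. the drawer is pulled out to within 25 mm of its stop, the lid still shut (value of joint drawer above 0.155 m and angle between lid's own z axis and vertical below 0.1 rad), for 0.2 s.
2. the fingers hold the lid between 37 and 53 degrees, the drawer still out (value of joint drawer above 0.155 m and angle between lid's own z axis and vertical between 0.645 and 0.925 rad and contact force between lid and the fingers above 0.4 N), for 0.2 s.
At the end, for the whole second after the job is handed in: The drawer is within 25 mm of fully out (joint above 0.155 m); the lid is held still at 45 +- 8 degrees (0.645 to 0.925 rad) by the fingers (contact force above 0.4 N) and touches none of the mug, jar and bowl, which are within 30 mm of where they began (all of step 2 and angular speed of lid below 0.05 rad/s and contact force between lid and mug below 0.1 N and contact force between lid and jar below 0.1 N and contact force between lid and bowl below 0.1 N and distance of each of mug, jar, bowl from where it was at the start of the episode below 0.03 m); the arm keeps its last pose, push and grip.
It fails at once if the mug is pushed more than 30 mm or tipped (distance of mug from where it was at the start of the episode above 0.03 m or angle between mug's own z axis and vertical above 0.5 rad).
It fails at once if the jar is pushed more than 30 mm or tipped (distance of jar from where it was at the start of the episode above 0.03 m or angle between jar's own z axis and vertical above 0.5 rad).
It fails at once if the bowl is pushed more than 30 mm or tipped (distance of bowl from where it was at the start of the episode above 0.03 m or angle between bowl's own z axis and vertical above 0.5 rad).
It also fails if it takes over 53 s, if anything falls off the work surface, if the arm or the gripper's body presses on something with over 40 N, if the wrist force passes 120 N, or if a joint passes its speed limit or range.

## Working session

There is one attempt and no reset: what is moved stays moved. The work goes in short steps, Python scripts to look and compute and a tool call to move; the robot and the scene stay as the last step left them, time stands still between calls to the robot, and variables do not carry over. Pictures are saved under pics/ and viewed, and the job is handed in when it is done.

Besides the shell and the picture viewer there is one more tool, called by a JSON object that holds its "op" and its "data". move_arm: Moves the arm, as the interface text tells. Its arguments: {"type":"object","properties":{"steps":{"type":"array"},"jaw":{"type":"number"}},"required":["steps"]}

```bash
mkdir -p pics
cat > h.py <<'E'
import numpy as np, cv2, json
from cell import get_state, read_camera, robot
def snap(name,f):
    c=read_camera(name); cv2.imwrite('pics/'+f,c['color'][:,:,::-1]); return c
def ray(c,u,v):
    K=np.array(c['K']);d=np.array([c['k1'],0,0,0,0.])
    p=cv2.undistortPoints(np.array([[[u,v]]],float),K,d)[0,0]
    R=np.array(c['R']);t=np.array(c['t'])
    return -R.T@t, R.T@np.array([p[0],p[1],1])
def atz(c,u,v,z):
    o,d=ray(c,u,v); return o+d*(z-o[2])/d[2]
def proj(c,X):
    X=np.atleast_2d(np.array(X,float))
    return cv2.projectPoints(X,cv2.Rodrigues(np.array(c['R']))[0],np.array(c['t']),np.array(c['K']),np.array([c['k1'],0,0,0,0.]))[0][:,0]
E
python3 - <<'E'
from h import *
for n in('scene','top'):
    c=snap(n,n+'1.png'); print(n,ray(c,320,240),c['k1'],np.array(c['K']).round(1).tolist())
print(get_state())
E
```

```text
scene (array([1.2279759 , 0.20390533, 0.90225103]), array([-0.57567345, -0.16943658, -0.80003973])) -0.12668071482888307 [[503.9, 0.0, 317.6], [0.0, 503.9, 246.2], [0.0, 0.0, 1.0]]
top (array([0.61220528, 0.02560759, 1.03173975]), array([ 5.65275874e-02,  5.00485417e-04, -9.98461506e-01])) -0.12107783406950003 [[464.1, 0.0, 316.5], [0.0, 464.1, 236.3], [0.0, 0.0, 1.0]]
{'clock': 0.1, 'joint_positions': array([ 1.15448904,  0.4179193 , -0.01030055,  1.61410432,  0.00470543,
        1.11071537, -0.05299619]), 'joint_velocities': array([ 0.00195066, -0.0027308 ,  0.00158965,  0.00101374, -0.00192209,
       -0.00057395, -0.00027579]), 'effort': array([ 9.92388086e-04, -8.52583051e+01,  6.39744569e-01, -4.26701832e+01,
       -4.88757959e-02,  1.63891981e-02,  4.29541979e-05]), 'tool_pos': array([ 0.2286692 , -0.58129753,  0.20488879]), 'orientation': array([-5.41059787e-04,  9.82490004e-01,  1.86314458e-01, -1.49767147e-04]), 'force': array([ 0.7136022 , -0.93481277,  0.30024787]), 'moment': array([-0.00574981,  0.06563388,  0.02940257]), 'grip_width': 0.09414302562510399}
```

View pics/scene1.png

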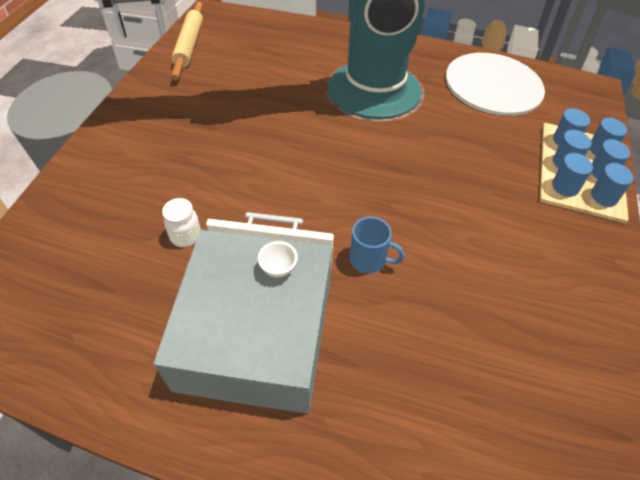

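View pics/top1.png

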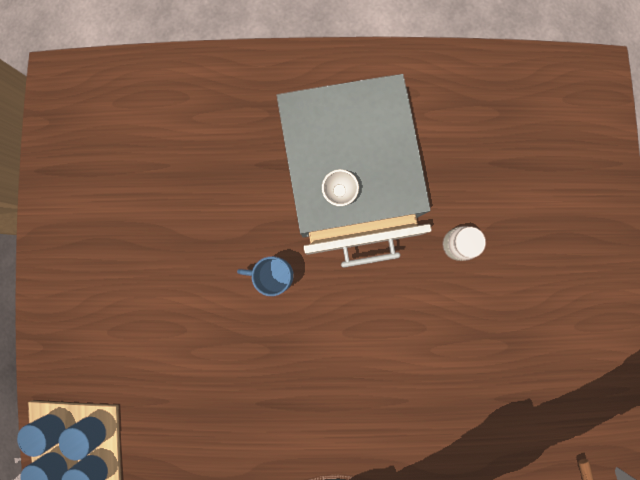

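Run:
```python
from h import *
c=snap('top','t2.png'); s=snap('scene','s2.png')
for n,p in dict(bl=(278,95),br=(403,75),fr=(430,210),fl=(301,234)).items(): print(n,atz(c,*p,.13).round(4))
a=atz(c,343,264,.098);b=atz(c,398,256,.098);print('handle',a,b,(a+b)/2,np.linalg.norm(a-b))
print('panel top edge L/R',atz(c,306,251,.116),atz(c,431,231,.116))
print('mug',atz(c,272,276,.095),'jar',atz(c,467,242,.09),'bowl',atz(c,341,187,.17))
print('scene handle',atz(s,247,216,.098),atz(s,301,220,.098))
for n,i in(('t2',(slice(180,300),slice(230,500))),('s2',(slice(190,290),slice(150,350)))):
    im=cv2.imread(f'pics/{n}.png')[i]; cv2.imwrite(f'pics/{n}z.png',cv2.resize(im,None,fx=2.9,fy=2.9,interpolation=2))
```

```text
bl [0.9565 0.1073 0.13  ]
br [ 0.9966 -0.1462  0.13  ]
fr [ 0.7199 -0.1908  0.13  ]
fl [0.6754 0.063  0.13  ]
handle [ 0.61625587 -0.01960386  0.098     ] [ 0.6309961  -0.13080997  0.098     ] [ 0.62362598 -0.07520691  0.098     ] 0.11217875852987627
panel top edge L/R [0.64260584 0.05394231 0.116     ] [ 0.67948067 -0.19500874  0.116     ]
mug [0.59356055 0.12369482 0.095     ] jar [ 0.65796524 -0.2757442   0.09      ] bowl [ 0.76012654 -0.01446864  0.17      ]
scene handle [ 0.63658977 -0.12878794  0.098     ] [ 0.61228943 -0.01894109  0.098     ]
```

View pics/t2z.png

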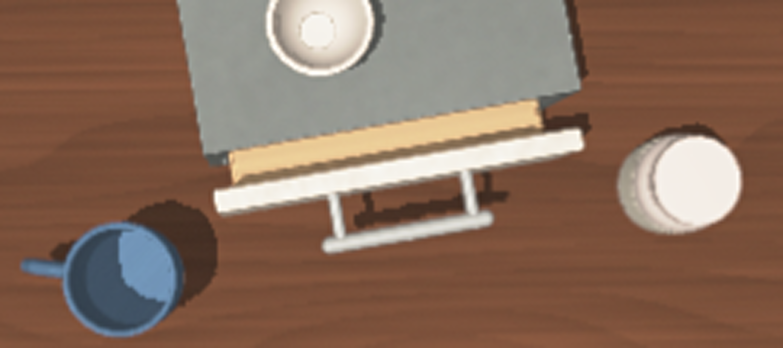

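View pics/s2z.png

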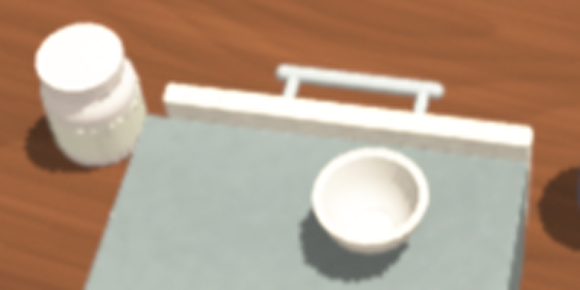

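```bash
cat >> h.py <<'E'
from scipy.spatial.transform import Rotation as Ro
YAW=np.radians(9.1); O=np.array([.6829,-.0663,0]) # chest frame
CX=np.array([np.cos(YAW),np.sin(YAW),0]);CY=np.array([-np.sin(YAW),np.cos(YAW),0]);Z=np.array([0,0,1.])
def W(x,y,z): return O+x*CX+y*CY+z*Z
def to(xyz,tilt=0): # shift mm / rotvec in tool axes; tilt about chest y
    s=get_state();q=s['orientation'];R=Ro.from_quat(q[[1,2,3,0]])
    T=Ro.from_rotvec(tilt*CY)*Ro.from_matrix(np.c_[CY,CX,-Z])
    print('t',s['clock'],'shift',(R.inv().apply(np.array(xyz)-s['tool_pos'])*1000).round(1),'rot',(R.inv()*T).as_rotvec().round(4))
E
python3 - <<'E'
from h import *
print(W(-.060,0,.098)); to([.6237,-.0755,.150])
E
```

```text
[ 0.62365517 -0.07578948  0.098     ]
t 0.2 shift [ 552.8 -326.2   55.3] rot [-6.0000e-04 -4.0000e-04 -1.3549e+00]
```

{"op": "move_arm", "data": {"steps": [{"xyz": [45,-27,0],"rotation": [0,0,-0.12]},{"xyz": [90,-53,0],"rotation": [0,0,-0.24]},{"xyz": [130,-77,0],"rotation": [0,0,-0.36]},{"xyz": [170,-100,0],"rotation": [0,0,-0.48]},{"xyz": [210,-124,0],"rotation": [0,0,-0.6]},{"xyz": [250,-148,0],"rotation": [0,0,-0.72]},{"xyz": [290,-171,0],"rotation": [0,0,-0.84]},{"xyz": [330,-195,0],"rotation": [0,0,-0.96]},{"xyz": [370,-218,0],"rotation": [0,0,-1.08]},{"xyz": [410,-242,0],"rotation": [0,0,-1.2]}], "jaw": 34}}

```text
clock: 1.2
tool_pos: [0.5226, -0.2048, 0.2056]
orientation: [0.0, 0.704, 0.71, -0.0]
force: [0.3, -0.6, 0.1]
grip_width: 0.034
```

Run:
```python
from h import *
to([.6237,-.0758,.150])
```

```text
t 1.2 shift [128.1 102.2  55.6] rot [ 1.000e-04  2.000e-04 -1.502e-01]
```

{"op": "move_arm", "data": {"steps": [{"xyz": [20,16,0],"rotation": [0,0,-0.05]},{"xyz": [45,36,0],"rotation": [0,0,-0.1]},{"xyz": [70,56,0],"rotation": [0,0,-0.15]},{"xyz": [95,76,5],"rotation": [0,0,-0.15]},{"xyz": [115,92,15],"rotation": [0,0,-0.15]},{"xyz": [125,99,30],"rotation": [0,0,-0.15]},{"xyz": [128,102,40],"rotation": [0,0,-0.15]},{"xyz": [128,102,50],"rotation": [0,0,-0.15]},{"xyz": [128,102,55],"rotation": [0,0,-0.15]},{"xyz": [128,102,55],"rotation": [0,0,-0.15]}]}}

```text
clock: 2.2
tool_pos: [0.6225, -0.0791, 0.1498]
orientation: [-0.0, 0.651, 0.759, -0.0]
force: [0.4, -0.3, 0.7]
grip_width: 0.0341
```

Run:
```python
from h import *
to([.6237,-.0758,.080])
for n,i in(('top',(slice(180,330),slice(270,470))),('scene',(slice(130,280),slice(150,350)))):
    c=snap(n,n+'3.png')
    im=cv2.imread(f'pics/{n}3.png')[i]; cv2.imwrite(f'pics/{n}3z.png',cv2.resize(im,None,fx=3.9,fy=3.9,interpolation=2))
```

```text
t 2.2 shift [ 3.1  1.8 69.8] rot [-0.0012  0.0001 -0.0063]
```

View pics/top3z.png

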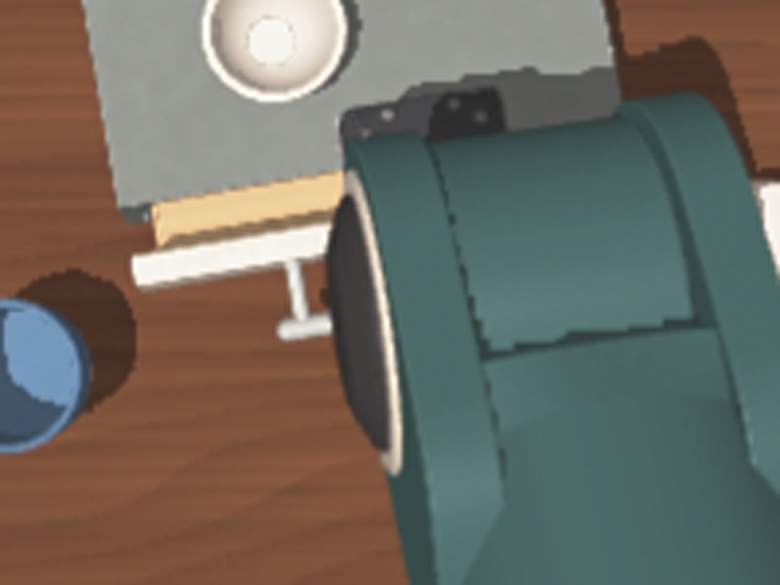

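View pics/scene3z.png

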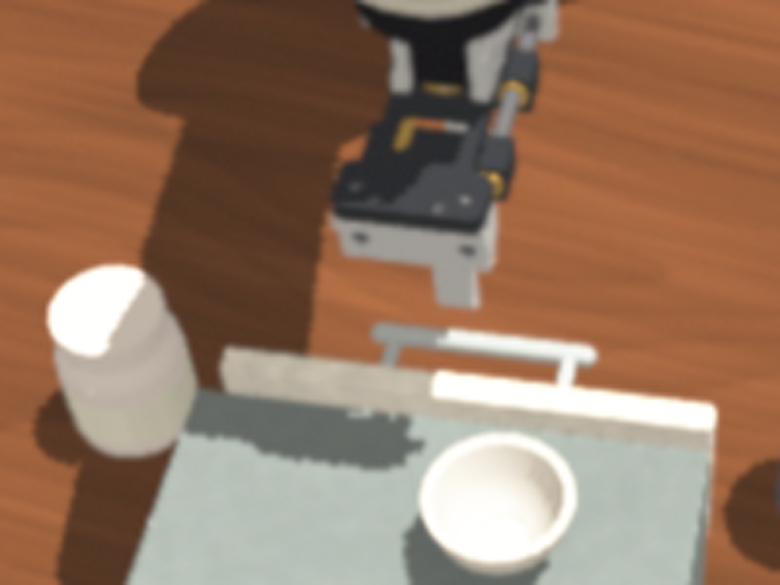

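{"op": "move_arm", "data": {"steps": [{"xyz": [2,1,8],"rotation": [0,0,-0.006]},{"xyz": [3,2,18],"rotation": [0,0,-0.006]},{"xyz": [3,2,28],"rotation": [0,0,-0.006]},{"xyz": [3,2,37],"rotation": [0,0,-0.006]},{"xyz": [3,2,45],"rotation": [0,0,-0.006]},{"xyz": [3,2,53],"rotation": [0,0,-0.006]},{"xyz": [3,2,60],"rotation": [0,0,-0.006]},{"xyz": [3,2,66],"rotation": [0,0,-0.006]},{"xyz": [3,2,70],"rotation": [0,0,-0.006]},{"xyz": [3,2,70],"rotation": [0,0,-0.006]}]}}

```text
clock: 3.3
tool_pos: [0.6245, -0.0746, 0.0799]
orientation: [-0.0, 0.648, 0.761, -0.0]
force: [-0.4, -0.3, 0.4]
grip_width: 0.0338
```

{"op": "move_arm", "data": {"steps": [{"xyz": [0,0,0],"rotation": [0,0,0]},{"xyz": [0,0,0],"rotation": [0,0,0]},{"xyz": [0,0,0],"rotation": [0,0,0]},{"xyz": [0,0,0],"rotation": [0,0,0]},{"xyz": [0,0,0],"rotation": [0,0,0]},{"xyz": [0,0,0],"rotation": [0,0,0]},{"xyz": [0,0,0],"rotation": [0,0,0]},{"xyz": [0,0,0],"rotation": [0,0,0]},{"xyz": [0,0,0],"rotation": [0,0,0]},{"xyz": [0,0,0],"rotation": [0,0,0]}], "jaw": 0}}

```text
clock: 4.3
tool_pos: [0.6248, -0.0746, 0.0806]
orientation: [0.0, 0.648, 0.761, 0.0]
force: [-2.3, -0.2, 5.3]
grip_width: 0.0101
```

Run:
```python
from h import *
to(W(-.215,0,.079)); s=get_state(); d=s['tool_pos']-O; print('chest x,y',d@CX,d@CY,s['force'])
```

```text
t 4.3 shift [  -0.8 -156.3    1.6] rot [0.0001 0.0001 0.0012]
chest x,y -0.05869254173735909 0.0009609019962262648 [-2.29775036 -0.22590225  5.32175195]
```

{"op": "move_arm", "data": {"steps": [{"xyz": [0,-8,0],"rotation": [0,0,0]},{"xyz": [0,-22,0],"rotation": [0,0,0]},{"xyz": [0,-38,0],"rotation": [0,0,0]},{"xyz": [0,-55,0],"rotation": [0,0,0]},{"xyz": [0,-72,0],"rotation": [0,0,0]},{"xyz": [0,-90,0],"rotation": [0,0,0]},{"xyz": [0,-108,0],"rotation": [0,0,0]},{"xyz": [0,-125,0],"rotation": [0,0,0]},{"xyz": [0,-138,0],"rotation": [0,0,0]},{"xyz": [0,-148,0],"rotation": [0,0,0]}]}}

```text
clock: 5.3
tool_pos: [0.478, -0.0984, 0.0806]
orientation: [0.0, 0.648, 0.761, 0.0]
force: [3.6, -0.3, 1.7]
grip_width: 0.01
```

{"op": "move_arm", "data": {"steps": [{"xyz": [0,-2,0],"rotation": [0,0,0]},{"xyz": [0,-4,0],"rotation": [0,0,0]},{"xyz": [0,-6,0],"rotation": [0,0,0]},{"xyz": [0,-8,0],"rotation": [0,0,0]},{"xyz": [0,-9,0],"rotation": [0,0,0]},{"xyz": [0,-10,0],"rotation": [0,0,0]},{"xyz": [0,-10,0],"rotation": [0,0,0]},{"xyz": [0,-10,0],"rotation": [0,0,0]},{"xyz": [0,-10,0],"rotation": [0,0,0]},{"xyz": [0,-10,0],"rotation": [0,0,0]}]}}

```text
clock: 6.3
tool_pos: [0.4706, -0.0995, 0.0807]
orientation: [0.001, 0.648, 0.761, 0.001]
force: [13.9, 0.1, -5.5]
grip_width: 0.0103
```

Run:
```python
from h import *
s=get_state(); d=s['tool_pos']-O; print('chest x,y',d@CX,d@CY,s['force'])
snap('top','top4.png'),snap('scene','scene4.png')
```

```text
chest x,y -0.21489020175630777 0.0007490635726602052 [13.87180302  0.05161429 -5.46479972]
```

View pics/top4.png

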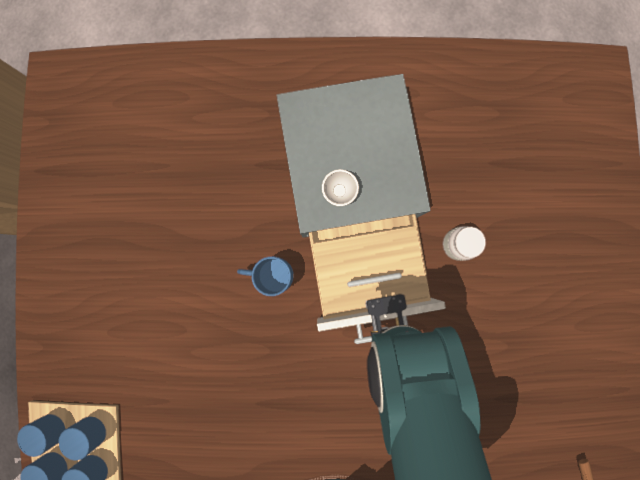

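View pics/scene4.png

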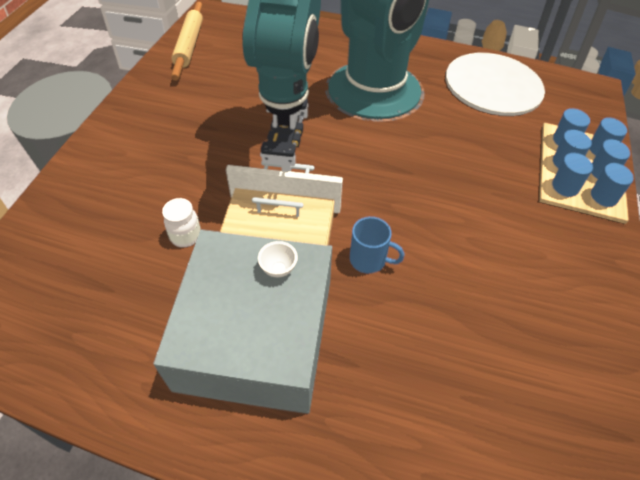

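{"op": "move_arm", "data": {"steps": [{"xyz": [0,0,0],"rotation": [0,0,0]},{"xyz": [0,0,0],"rotation": [0,0,0]},{"xyz": [0,0,0],"rotation": [0,0,0]},{"xyz": [0,0,-2],"rotation": [0,0,0]},{"xyz": [0,0,-12],"rotation": [0,0,0]},{"xyz": [0,0,-24],"rotation": [0,0,0]},{"xyz": [0,0,-38],"rotation": [0,0,0]},{"xyz": [0,0,-52],"rotation": [0,0,0]},{"xyz": [0,0,-66],"rotation": [0,0,0]},{"xyz": [0,0,-75],"rotation": [0,0,0]}], "jaw": 32}}

```text
clock: 7.4
tool_pos: [0.4693, -0.0999, 0.1574]
orientation: [0.001, 0.648, 0.761, 0.0]
force: [-0.1, -0.3, -0.1]
grip_width: 0.0321
```

Run:
```python
from h import *
c=snap('top','top5.png');s=snap('scene','scene5.png')
a=atz(c,348,284,.1);b=atz(c,402,276,.1);m=(a+b)/2-O
a2=atz(s,253,202,.1);b2=atz(s,302,207,.1);m2=(a2+b2)/2-O
print(a,b,m@CX,m@CY,np.linalg.norm(a-b),m2@CX,m2@CY)
for cc in(c,s): print(proj(cc,[W(-.1,-.05,.1),W(-.1,.05,.1),W(-.18,-.13,.116),W(-.18,.13,.116)]).round(1).tolist())
to(W(-.1,0,.15))
for n,i in(('top5',(slice(200,350),slice(290,490))),('scene5',(slice(110,260),slice(180,380)))):
    im=cv2.imread(f'pics/{n}.png')[i]; cv2.imwrite(f'pics/{n}z.png',cv2.resize(im,None,fx=3.9,fy=3.9,interpolation=2))
```

```text
[ 0.57613393 -0.02899096  0.1       ] [ 0.59070255 -0.13778675  0.1       ] -0.10093240611739657 -0.0011399288916134134 0.10976687619461344 -0.09443870617923668 0.002183088797261217
[[398.9, 275.4], [349.9, 283.9], [446.7, 308.4], [317.2, 331.4]]
[[253.7, 199.7], [300.3, 205.1], [225.9, 163.9], [343.0, 176.9]]
t 7.5 shift [ -0.6 116.1   7.3] rot [0.002  0.0012 0.001 ]
```

View pics/top5z.png

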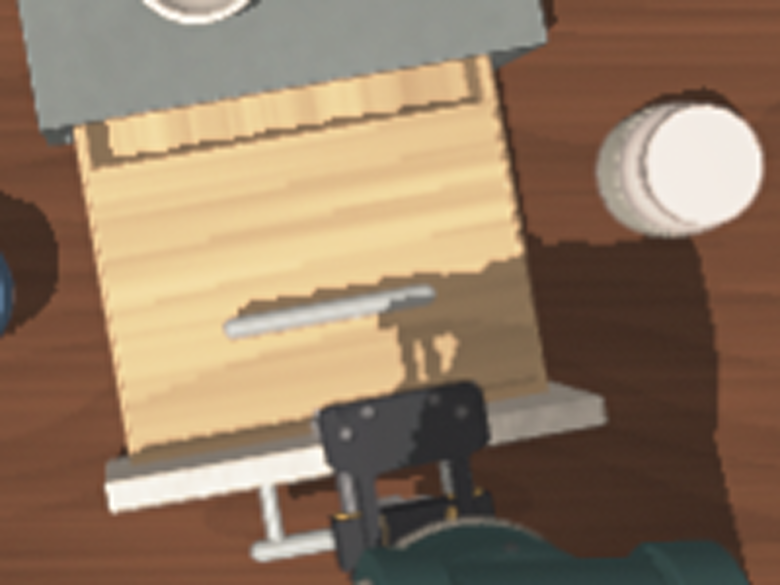

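View pics/scene5z.png

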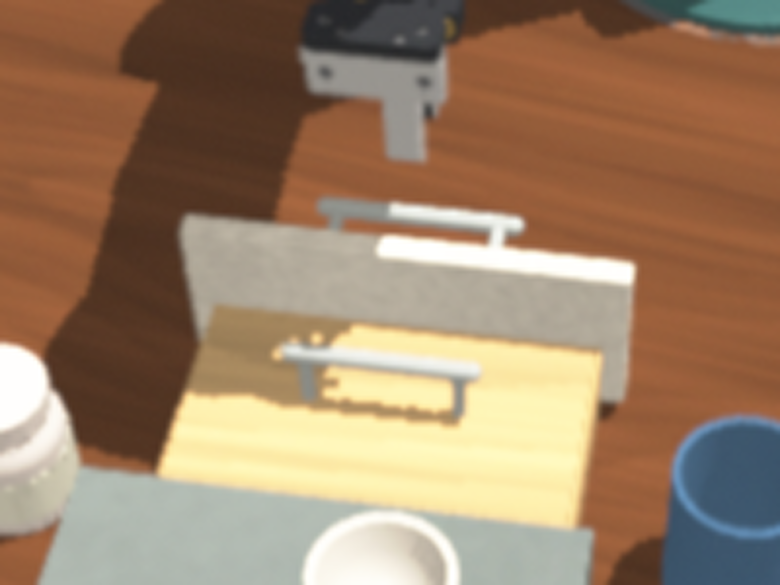

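{"op": "move_arm", "data": {"steps": [{"xyz": [0,15,0],"rotation": [0,0,0]},{"xyz": [0,40,0],"rotation": [0,0,0]},{"xyz": [0,65,0],"rotation": [0,0,0]},{"xyz": [0,90,0],"rotation": [0,0,0]},{"xyz": [0,108,0],"rotation": [0,0,0]},{"xyz": [0,116,0],"rotation": [0,0,0]},{"xyz": [0,116,5],"rotation": [0,0,0]},{"xyz": [0,116,15],"rotation": [0,0,0]},{"xyz": [0,116,25],"rotation": [0,0,0]},{"xyz": [0,116,30],"rotation": [0,0,0]}]}}

```text
clock: 8.5
tool_pos: [0.5822, -0.0816, 0.124]
orientation: [-0.001, 0.648, 0.761, -0.001]
force: [0.1, -0.4, 0.2]
grip_width: 0.032
```

Run:
```python
from h import *
s=snap('scene','scene6.png')
to(W(-.1,0,.085))
for n,i in(('scene6',(slice(110,260),slice(180,380))),):
    im=cv2.imread(f'pics/{n}.png')[i]; cv2.imwrite(f'pics/{n}z.png',cv2.resize(im,None,fx=3.9,fy=3.9,interpolation=2))
```

```text
t 8.55 shift [-0.9  2.  38.7] rot [-0.002  -0.0005  0.0009]
```

View pics/scene6z.png

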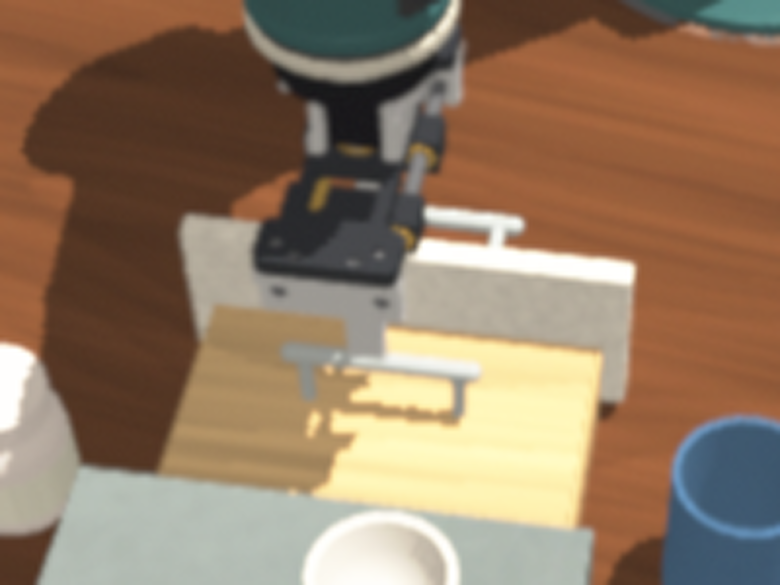

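Run:
```python
from h import *
c=read_camera('scene')
p=get_state()['tool_pos']
for d in(-.028,-.016,.016,.028): print(d,proj(c,p+d*CX).round(1))
print(proj(c,p), proj(c,W(-.1,0,.1)),proj(c,W(-.1,0,.105)))
```

```text
-0.028 [[279.4 184.3]]
-0.016 [[278.3 188.5]]
0.016 [[275.3 199.8]]
0.028 [[274.1 204.2]]
[[276.8202451  194.08888667]] [[276.87754451 202.38190935]] [[276.74718008 200.81294475]]
```

{"op": "move_arm", "data": {"steps": [{"xyz": [0,1,2],"rotation": [0,0,0]},{"xyz": [0,2,5],"rotation": [0,0,0]},{"xyz": [0,2,10],"rotation": [0,0,0]},{"xyz": [0,2,15],"rotation": [0,0,0]},{"xyz": [0,2,20],"rotation": [0,0,0]},{"xyz": [0,2,25],"rotation": [0,0,0]},{"xyz": [0,2,30],"rotation": [0,0,0]},{"xyz": [0,2,34],"rotation": [0,0,0]},{"xyz": [0,2,37],"rotation": [0,0,0]},{"xyz": [0,2,37],"rotation": [0,0,0]}]}}

```text
clock: 9.6
tool_pos: [0.585, -0.081, 0.088]
orientation: [-0.0, 0.648, 0.761, -0.0]
force: [-0.4, -0.7, 0.6]
grip_width: 0.0323
```

{"op": "move_arm", "data": {"steps": [{"xyz": [0,0,0],"rotation": [0,0,0]},{"xyz": [0,0,0],"rotation": [0,0,0]},{"xyz": [0,0,0],"rotation": [0,0,0]},{"xyz": [0,0,0],"rotation": [0,0,0]},{"xyz": [0,0,0],"rotation": [0,0,0]},{"xyz": [0,0,0],"rotation": [0,0,0]},{"xyz": [0,0,0],"rotation": [0,0,0]},{"xyz": [0,0,0],"rotation": [0,0,0]},{"xyz": [0,0,0],"rotation": [0,0,0]},{"xyz": [0,0,0],"rotation": [0,0,0]}], "jaw": 0}}

```text
clock: 10.6
tool_pos: [0.5853, -0.081, 0.0886]
orientation: [0.0, 0.648, 0.761, -0.0]
force: [-2.6, 0.4, 5.2]
grip_width: 0.0102
```

Run:
```python
from h import *
s=get_state(); d=s['tool_pos']-O; print('chest',d@CX,d@CY,d[2],s['force'])
s=snap('scene','scene7.png')
im=cv2.imread('pics/scene7.png')[110:260,180:380]; cv2.imwrite('pics/scene7z.png',cv2.resize(im,None,fx=3.9,fy=3.9,interpolation=2))
for k in range(1,11):
    t=np.radians(4.5*k); a,h=.095,.041
    print(4.5*k,[round(1000*v) for v in (a-a*np.cos(t)+h*np.sin(t), -(a*np.sin(t)+h*np.cos(t)-h))])
```

```text
chest -0.09873626550112355 0.0008810604383744491 0.08855930308904117 [-2.60836089  0.37590152  5.16596449]
4.5 [4, -7]
9.0 [8, -14]
13.5 [12, -21]
18.0 [17, -27]
22.5 [23, -33]
27.0 [29, -39]
31.5 [35, -44]
36.0 [42, -48]
40.5 [49, -52]
45.0 [57, -55]
```

View pics/scene7z.png

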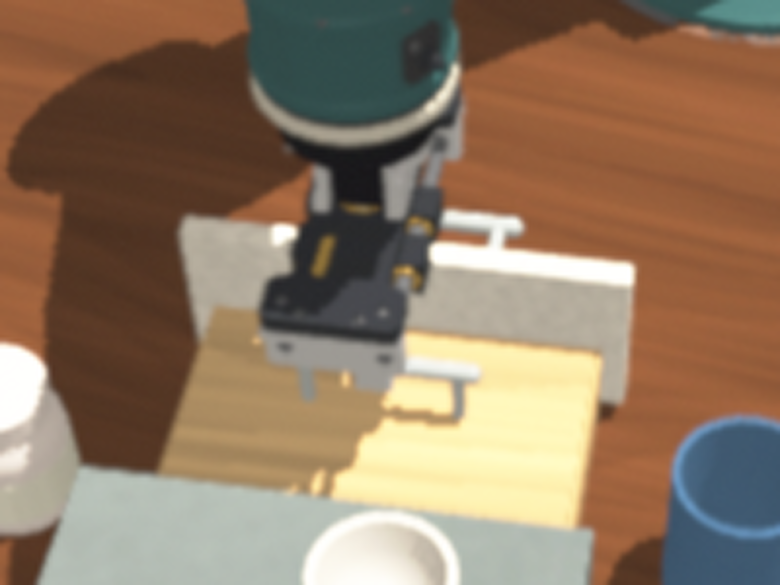

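{"op": "move_arm", "data": {"steps": [{"xyz": [0,2,-3],"rotation": [0,0,0]},{"xyz": [0,4,-7],"rotation": [0,0,0]},{"xyz": [0,6,-11],"rotation": [0,0,0]},{"xyz": [0,8,-14],"rotation": [0,0,0]},{"xyz": [0,10,-18],"rotation": [0,0,0]},{"xyz": [0,12,-21],"rotation": [0,0,0]},{"xyz": [0,15,-24],"rotation": [0,0,0]},{"xyz": [0,17,-27],"rotation": [0,0,0]},{"xyz": [0,20,-30],"rotation": [0,0,0]},{"xyz": [0,23,-33],"rotation": [0,0,0]}]}}

```text
clock: 11.65
tool_pos: [0.608, -0.0773, 0.1216]
orientation: [-0.0, 0.648, 0.761, -0.0]
force: [-2.0, -2.1, -2.4]
grip_width: 0.01
```

Run:
```python
from h import *
s=get_state(); d=s['tool_pos']-O; print('chest',d@CX,d@CY,d[2],s['force'],s['moment'])
s=snap('scene','scene8.png');c=snap('top','top8.png')
im=np.hstack([cv2.imread('pics/scene8.png')[100:260,180:380],cv2.imread('pics/top8.png')[190:350,290:490]]); cv2.imwrite('pics/8z.png',cv2.resize(im,None,fx=2,fy=2,interpolation=2))
```

```text
chest -0.0757141460447059 0.0009388046026295657 0.12164291598030921 [-2.04190074 -2.11605811 -2.40940072] [-0.38189413  0.75155381  0.02644239]
```

View pics/8z.png

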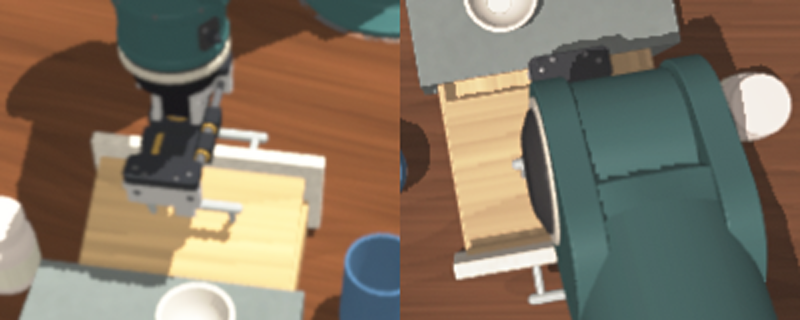

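{"op": "move_arm", "data": {"steps": [{"xyz": [0,3,-3],"rotation": [0,0,0]},{"xyz": [0,6,-6],"rotation": [0,0,0]},{"xyz": [0,9,-8],"rotation": [0,0,0]},{"xyz": [0,12,-11],"rotation": [0,0,0]},{"xyz": [0,15,-13],"rotation": [0,0,0]},{"xyz": [0,19,-15],"rotation": [0,0,0]},{"xyz": [0,22,-17],"rotation": [0,0,0]},{"xyz": [0,26,-19],"rotation": [0,0,0]},{"xyz": [0,30,-21],"rotation": [0,0,0]},{"xyz": [0,34,-22],"rotation": [0,0,0]}]}}

```text
clock: 12.75
tool_pos: [0.642, -0.0718, 0.1437]
orientation: [0.0, 0.648, 0.761, 0.0]
force: [-3.1, -1.9, -1.4]
grip_width: 0.01
```

{"op": "move_arm", "data": {"steps": [{"xyz": [0,0,0],"rotation": [0,0,0]},{"xyz": [0,0,0],"rotation": [0,0,0]},{"xyz": [0,0,0],"rotation": [0,0,0]},{"xyz": [0,0,0],"rotation": [0,0,0]},{"xyz": [0,0,0],"rotation": [0,0,0]},{"xyz": [0,0,0],"rotation": [0,0,0]},{"xyz": [0,0,0],"rotation": [0,0,0]},{"xyz": [0,0,0],"rotation": [0,0,0]},{"xyz": [0,0,0],"rotation": [0,0,0]},{"xyz": [0,0,0],"rotation": [0,0,0]}]}}

```text
clock: 13.75
tool_pos: [0.6415, -0.0719, 0.1433]
orientation: [-0.0, 0.648, 0.761, -0.0]
force: [-0.1, -2.6, -6.5]
grip_width: 0.0104
```

Run:
```python
from h import *
s=get_state(); d=s['tool_pos']-O; print('chest',d@CX,d@CY,d[2],s['force'],s['moment'])
c1=snap('scene','scene9.png');c=snap('top','top9.png')
def lidpt(l,y,deg): # l from hinge, lid top surface (~.065 shut: 6mm above hinge)
    t=np.radians(deg);h=.006; return W(-.005-l*np.cos(t)+h*np.sin(t),y,.059+l*np.sin(t)+h*np.cos(t))
for g in(35,40,45,50,55): print(g,proj(c1,[lidpt(.15,-.111,g),lidpt(.15,.111,g)]).round(1).tolist(),proj(c,[lidpt(.15,.111,g)]).round(1).tolist())
print('panel',proj(c1,[W(-.18,-.13,.116),W(-.18,.13,.116)]).round(1).tolist(),proj(c,[W(-.18,.13,.116)]).round(1).tolist())
im=cv2.imread('pics/scene9.png')[90:260,180:380]; cv2.imwrite('pics/s9z.png',cv2.resize(im,None,fx=3.5,fy=3.5,interpolation=2))
im=cv2.imread('pics/top9.png')[190:350,290:490]; cv2.imwrite('pics/t9z.png',cv2.resize(im,None,fx=3.5,fy=3.5,interpolation=2))
```

```text
chest -0.041793305860563366 0.0010326280458237474 0.14334661573491472 [-0.10838585 -2.55316713 -6.52687908] [-0.36810267 -0.0421095   0.00383498]
35 [[225.7, 171.8], [331.3, 183.7]] [[322.0, 303.1]]
40 [[224.0, 171.2], [330.9, 183.2]] [[321.2, 299.1]]
45 [[222.2, 171.2], [330.5, 183.4]] [[320.4, 294.6]]
50 [[220.3, 171.8], [329.9, 184.1]] [[319.5, 289.5]]
55 [[218.4, 172.9], [329.3, 185.4]] [[318.5, 283.9]]
panel [[225.9, 163.9], [343.0, 176.9]] [[317.2, 331.4]]
```

View pics/s9z.png

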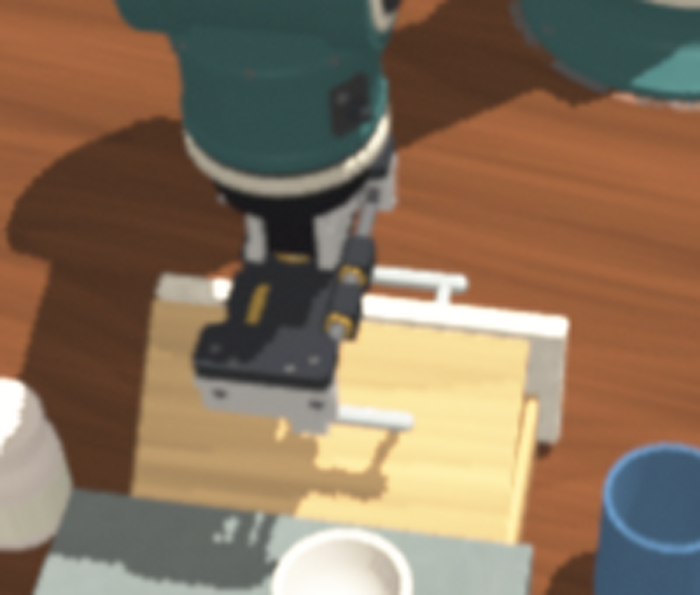

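View pics/t9z.png

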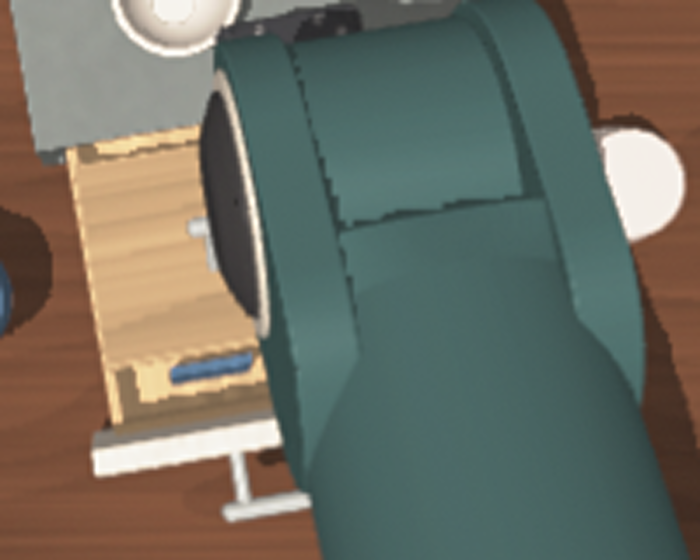

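{"op": "move_arm", "data": {"steps": [{"xyz": [0,0,-0.5],"rotation": [0,0,0]},{"xyz": [0,-0.5,-1],"rotation": [0,0,0]},{"xyz": [0,-1,-1.5],"rotation": [0,0,0]},{"xyz": [0,-1.5,-2],"rotation": [0,0,0]},{"xyz": [0,-2,-2.5],"rotation": [0,0,0]},{"xyz": [0,-2,-3],"rotation": [0,0,0]},{"xyz": [0,-2,-3],"rotation": [0,0,0]},{"xyz": [0,-2,-3],"rotation": [0,0,0]},{"xyz": [0,-2,-3],"rotation": [0,0,0]},{"xyz": [0,-2,-3],"rotation": [0,0,0]}]}}

```text
clock: 14.85
tool_pos: [0.6396, -0.0722, 0.1465]
orientation: [-0.0, 0.648, 0.761, 0.0]
force: [2.8, -2.6, -12.6]
grip_width: 0.0103
```

```bash
cat > chk.py <<'E'
from h import *
import sys; n=sys.argv[1]
s=get_state(); d=s['tool_pos']-O; print('chest',d@CX,d@CY,d[2],s['force'],s['moment'])
c1=snap('scene','scene%s.png'%n);c=snap('top','top%s.png'%n)
def lidpt(l,y,deg,dr):
    t=np.radians(deg);h=.006; return W(.175-dr-l*np.cos(t)+h*np.sin(t),y,.059+l*np.sin(t)+h*np.cos(t))
for dr in(.16,.17,.18): print(dr,'panel top',proj(c,[W(-dr,.13,.116)]).round(1).tolist(),'scene',proj(c1,[W(-dr,.13,.116)]).round(1).tolist(), 'lid top/scene',[(g,proj(c,[lidpt(.15,.111,g,dr)]).round(1).tolist(),proj(c1,[lidpt(.15,.111,g,dr)]).round(1).tolist()) for g in(38,45,52)])
for k,cc in(('scene',(150,270)),('top',(250,290))):
    im=cv2.imread(f'pics/{k}{n}.png')[cc[0]:cc[0]+100,cc[1]:cc[1]+100]; cv2.imwrite(f'pics/{k}{n}z.png',cv2.resize(im,None,fx=6,fy=6,interpolation=2))
E
python3 chk.py 10
```

```text
chest -0.04370950373448495 0.001025471474498804 0.1464991568407997 [  2.79136231  -2.60172423 -12.57690965] [-0.39329161 -0.5554034   0.01386061]
0.16 panel top [[315.4, 321.3]] scene [[341.9, 183.6]] lid top/scene [(38, [[319.7, 290.3]], [[329.8, 190.6]]), (45, [[318.6, 283.9]], [[329.1, 190.7]]), (52, [[317.2, 276.5]], [[328.3, 192.0]])]
0.17 panel top [[316.3, 326.3]] scene [[342.4, 180.2]] lid top/scene [(38, [[320.6, 295.6]], [[330.5, 186.9]]), (45, [[319.5, 289.2]], [[329.8, 187.0]]), (52, [[318.2, 281.9]], [[329.0, 188.3]])]
0.18 panel top [[317.2, 331.4]] scene [[343.0, 176.9]] lid top/scene [(38, [[321.5, 300.8]], [[331.1, 183.3]]), (45, [[320.4, 294.6]], [[330.5, 183.4]]), (52, [[319.1, 287.3]], [[329.7, 184.5]])]
```

View pics/top10z.png

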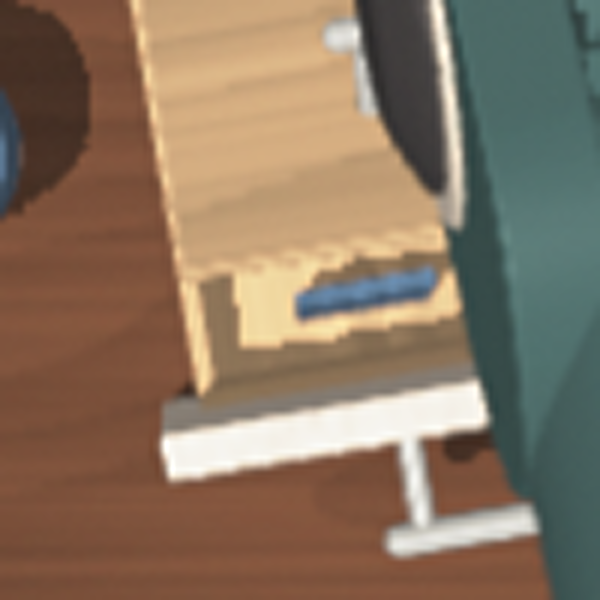

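View pics/scene10z.png

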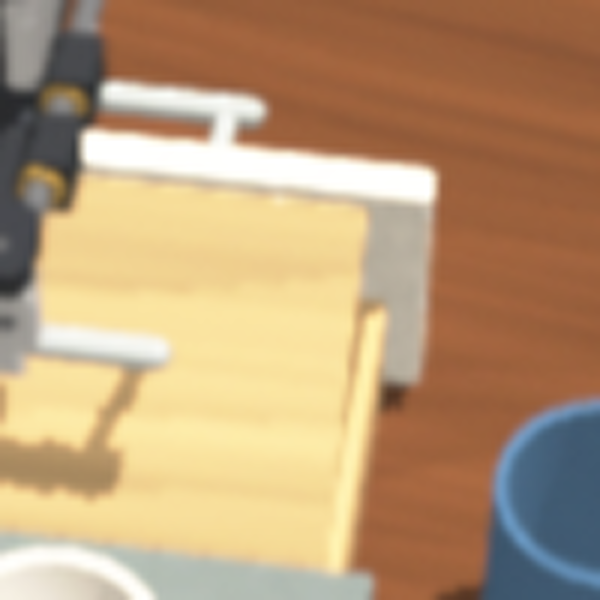

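{"op": "move_arm", "data": {"steps": [{"xyz": [0,0,0],"rotation": [0,0,0]},{"xyz": [0,0,0],"rotation": [0,0,0]},{"xyz": [0,0,0],"rotation": [0,0,0]},{"xyz": [0,0,0],"rotation": [0,0,0]},{"xyz": [0,0,0],"rotation": [0,0,0]},{"xyz": [0,0,0],"rotation": [0,0,0]},{"xyz": [0,0,0],"rotation": [0,0,0]},{"xyz": [0,0,0],"rotation": [0,0,0]},{"xyz": [0,0,0],"rotation": [0,0,0]},{"xyz": [0,0,0],"rotation": [0,0,0]}]}}

```text
clock: 15.95
tool_pos: [0.6396, -0.0722, 0.1465]
orientation: [-0.0, 0.648, 0.761, 0.0]
force: [1.2, -1.2, -9.0]
grip_width: 0.0102
```

```bash
python3 chk.py 11 | head -1; python3 -c "
import cv2,numpy as np
for k in('top','scene'):
    d=cv2.absdiff(cv2.imread(f'pics/{k}10.png'),cv2.imread(f'pics/{k}11.png')).max(2);print(k,(d>25).sum())
a=cv2.imread('pics/top1.png')[150:300,240:365].astype(int);b=cv2.imread('pics/top11.png')[150:300,240:365]
cv2.imwrite('pics/cmp.png',cv2.resize(np.hstack([a,b]).astype(np.uint8),None,fx=3,fy=3))"
```

```text
chest -0.04371410249918836 0.0010407984013488664 0.14648075492039844 [ 1.24103406 -1.24161583 -8.98850258] [-0.29342665 -0.39457947 -0.03047184]
top 4
scene 6
```

View pics/top11z.png

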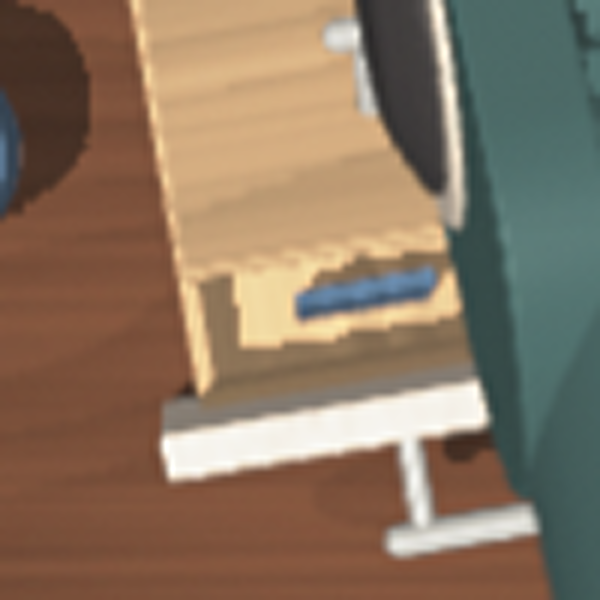

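View pics/cmp.png

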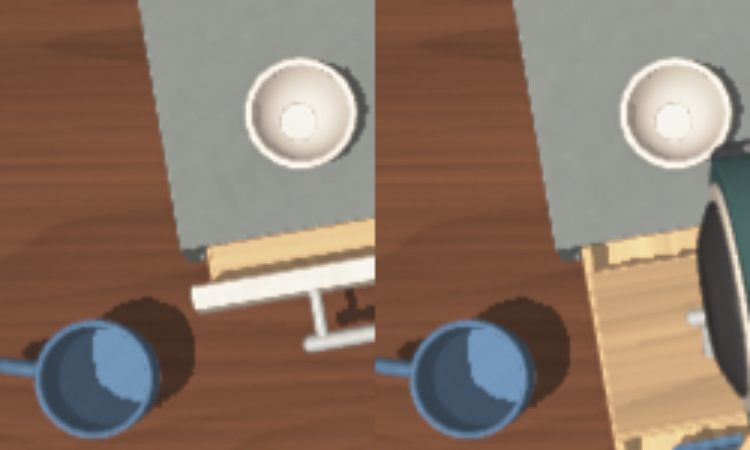

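```bash
python3 -c "
from h import *
print(robot.job_done()); print(get_state()['clock'])"
```

```text
the job is handed in; nothing more can be done
None
the job is handed in; nothing more can be done
```

I pulled the drawer out by its handle to its stop. I then gripped the bar on the dust lid and raised the lid to about 44°. I handed the job in at about 16 s with the gripper still holding the lid.

- **Drawer:** raising the lid drew the drawer in by about 12 mm, to about 0.168 m. A small correction, up 3 mm and back 2 mm, brought it back out. My last pictures put it at about 0.178 m, and the limit is 0.155 m.
- **Lid:** before that correction it stood at about 40°. Its free edge and the bar's position in the last pictures put it at about 43–44°. That comes from pixel positions, so it could be off by a few degrees. The target is 45 ± 8°.
- **Holding still:** two pictures about one second apart showed essentially no change. The fingers were closed on the 10 mm bar, with a wrist force of about 9 N.
- **Loose things:** the mug and bowl look unmoved next to the first picture. The jar stood in the same place in earlier views, but I did not measure it again at the end.

No verdict was reported at hand-in.

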